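# Slide the oil bottle home into the pantry rack

## Robot

A 7-joint arm with a two-finger parallel gripper is mounted at the origin on the work surface. World frame = base frame: x ahead of the robot, y to its left, z up, the work surface at z = 0. Lengths are in m, angles in rad, forces in N, time in s.
With the tool pointing down it reaches from about 0.425 to 0.8 m from the base axis. Payload 8.3 kg.
Tool frame: the origin (TCP) lies midway between the tips of the shut fingers; the grasp point (between the pads) lies r.grip_depth behind it (r.grip_depth is the distance from the TCP to the grasp point, in m); z points along the fingers, y is the line along which they close (so a half turn about z gives the same grasp; the last joint's range is limited). The gripper opens to 85 mm and grips with 20 to 120 N. Pads are 22 mm wide; open, the fingers measure 114 mm over their backs; the gripper's body (76 mm by 85 mm) begins 54 mm behind the grasp point. The pads swing forward as they close: fully open they stand 13 mm farther back than shut.
Start: joints at [-1.386, 0.383, 0.016, 1.37, -0.006, 1.388, -0.046], TCP at [0.153, 0.606, 0.231] pointing down, gripper open.
Joint ranges: [-2.95, 2.95], [-0.25, 2.06], [-1.52, 1.56], [0.18, 2.33], [-1.44, 4.58], [0.02, 2.06], [-3.01, 3.01]. Speed limits (rad/s): [2.39, 2.39, 3.01, 3.01, 3.14, 3.14, 3.14].

## Interface

Orientations are given as a rotation vector (axis times angle).
In Python, from plant import r, vision, order, nets gives the robot as it stands. The module is installed in compiled form; this text tells all that it offers.
- The arm moves only by the tool carry_out, never from a script. Its argument "plan" is one flat list of numbers, 4 for each row, row after row: the shift along the tool's x, y, z in m, then the turn about the tool's z in rad. A call has 1 to 8 rows; each row is the pose to reach, as a shift and turn from the pose commanded when the call began, along the tool's axes at that moment; what a row does not reach only later rows make up. A row lasts 1/12 s, in which the tool goes at most 41.7 mm and 7.16 degrees, less where a joint would pass 70% of its speed; a pose out of reach is approached as far as the arm can. A call with a gripper value outside its range is refused whole. "fingers" is the opening, from 0 (shut) to 1 (fully open), set as the call begins (left out, the last holds). The fingers move at their own pace and stop on an object; "squeeze" is the grip in N (left out, the last holds). Time passes only in rows, so rows that repeat a pose let the fingers close. It gives the time, the measured TCP pose, the force, the opening and the grip force at its end, in the units of the state.
- r.get_state(): the state, without advancing time (a new reading comes with each control period).
- vision.read_camera(name): name is "side" or "top"; returns the picture (400x640x3 uint8, red, green, blue); there is no depth.
- vision.camera_info(name): a dict with "camera_matrix" (3x3 intrinsics, pixels), "view" (4x4, takes a point from world to camera coordinates). Camera axes: x right, y down, z forward; pixel columns grow to the right and rows downward; lengths in m; the calibration is good to about 2 mm. A picture is of the moment at which its call begins. camera_info takes no time and is no camera call.
- order.job_done(): hands the job in; it is judged then, once.
Trained networks look in the newest picture that a camera, given by its name, has taken for a name from the list of things; names that differ only in an ending like _2 or _b are one class to them, and where a whole thing is asked for, a point or a joint stands for the part that bears it (a point fixed in the world has none). Each returns a list of dicts, best first, with "score" (0 to 1); they miss things now and then, are a little off and sometimes report something else, mostly with a low value. They report only what shows in the picture. A call takes as long as a camera call. They do not tell look-alikes from the thing itself.
- nets.find_in(target, camera): "centre" ([column, row] in pixels, amid what is visible of it).
- nets.pinpoint(target, camera): "centre" ([column, row] in pixels: a listed point, or the origin of a listed thing).
The state is a dict: "time_s": time; "q": joint angles; "qvel": joint speeds; "joint_torque": joint torques, N m; "position": TCP position; "eef_rot": TCP orientation; "force": force on the tool from outside, world axes, zero at the start; "moment": the same for the moment, N m; "width": finger opening in m; "grip_force": force on a finger pad.
Only numpy, scipy, OpenCV 4.12 (cv2) and the standard library are available. Lean on these libraries where they do the work, as an engineer would, in place of code of your own. Each camera call takes 0.05 s, during which the arm holds its last target. There are 200 camera calls.

## Task

Push the tall oil bottle along the counter into the empty bay of the low condiment rack (the bay with the green mark) until it stands fully home against the rack's back board. Push it low on its body so that it slides upright without tipping, never pick it up, leave the other containers where they stand, and finish with the robot clear of it.

Things in the scene. Friction and masses are not known exactly. Their poses are not given: they have to be found in the camera images.
- oil: Tall oil bottle: round, amber, 56 mm diameter from foot to 150 mm up, then a 25 mm neck, green cap, 255 mm tall; white label with green band. 0.36 to 0.54 kg. Origin: centre of its underside, on the counter; z its own axis. Friction on the counter 0.5 to 0.7: pushed higher than about 40 mm above the counter it may tip, lower it slides. A slim finger may slip off its round side.
- rack: Low fixed rack without floor, 3 bays along its y, open to its -x (robot's side). Origin on the counter, mid-rack; yaw within 0.2 rad. White back board: inner face x=+24 mm, 12 thick, 60 high, 284 long. Wood dividers 8 thick, 45 high, at y=-138, -46, 46, 138 mm, from x=-36 mm (front ends) to the board. Bays 84 mm wide, 60 deep, centres y=-92, 0, 92 mm.
- spot_mark (a point): Centre of the flat green disc (52 mm across, 1 mm thick, only a mark, nothing to bump on) on the counter in the empty bay: on the bay's centre line, 30 mm in front of the back board's inner face (rack x=-6 mm), same yaw as the rack. With the bottle fully home its centre is about 2 mm beyond this point.
- jar_mid (a point): Red jar with a steel lid, 56 mm diameter, 62 mm tall, standing in one of the other bays; point on its axis 30 mm above the counter. Loose; leave it alone.
- tin_mid (a point): Blue-labelled tin, 56 mm diameter, 60 mm tall, standing in one of the other bays; point on its axis 30 mm above the counter. Loose; leave it alone.
- mustard_mid (a point): Yellow squeeze bottle with a white cap, 60 mm diameter, 120 mm tall, standing on the counter at the robot's left; point on its axis 30 mm above the counter. Loose; leave it alone.
Mind the look-alikes: they are no part of the job. Of the things that look like the oil, take the one that is farthest to the robot's left at the start.

How it is judged:
At the end, for the whole second after the job is handed in: The oil bottle stands upright (within 0.05 rad) and still on the counter in the bay with the green mark, with at most about 9 mm between it and the back board and its centre within 20 mm of the mark's; the other three containers are within 15 mm of where they began (x of oil in the frame of rack above -0.013 m and horizontal distance between oil and spot_mark below 0.02 m and angle between oil's own z axis and vertical below 0.05 rad and height (world z) of oil below 0.004 m and linear speed of oil below 0.01 m/s and distance of each of jar_mid, tin_mid, mustard_mid from where it was at the start of the episode below 0.015 m); the robot touches nothing.
It fails at once if the oil bottle is tipped by more than 0.2 rad (angle between oil's own z axis and vertical above 0.2 rad).
It fails at once if the oil bottle is lifted off the counter by more than 8 mm (height (world z) of oil above 0.008 m).
It fails at once if the jar is pushed more than 15 mm (distance of jar_mid from where it was at the start of the episode above 0.015 m).
It fails at once if the tin is pushed more than 15 mm (distance of tin_mid from where it was at the start of the episode above 0.015 m).
It fails at once if the yellow bottle is pushed more than 15 mm (distance of mustard_mid from where it was at the start of the episode above 0.015 m).
It also fails if it takes over 64 s, if anything falls off the work surface, if the arm or the gripper's body presses on something with over 40 N, if the wrist force passes 120 N, or if a joint passes its speed limit or range.

## Working session

There is one attempt and no reset: what is moved stays moved. The work goes in short steps, Python scripts to look and compute and a tool call to move; the robot and the scene stay as the last step left them, time stands still between calls to the robot, and variables do not carry over. Pictures are saved under pics/ and viewed, at most 10 in all, crops included, and the job is handed in when it is done.

Besides the shell and the picture viewer there is one more tool, called by a JSON object that holds its "fn" and its "kwargs", one argument or row to a line. carry_out: Moves the arm, as the interface text tells. Its arguments: {"type":"object","properties":{"plan":{"type":"array","items":{"type":"number"}},"fingers":{"type":"number"},"squeeze":{"type":"number"}},"required":["plan"]}

```bash
mkdir -p pics
cat > h.py <<'E'
import numpy as np, cv2
from plant import r, vision, order, nets
def ray(cam,px):
    i=vision.camera_info(cam);K=np.array(i["camera_matrix"]);V=np.array(i["view"])
    d=V[:3,:3].T@np.linalg.solve(K,[px[0],px[1],1]);return -V[:3,:3].T@V[:3,3],d
def at(cam,px,z):
    o,d=ray(cam,px);return (o+d*(z-o[2])/d[2]).round(4)
def proj(cam,p):
    i=vision.camera_info(cam);V=np.array(i["view"]);c=V[:3,:3]@p+V[:3,3];u=np.array(i["camera_matrix"])@c;return (u[:2]/u[2]).round(1)
def save(cam,n):
    im=vision.read_camera(cam);cv2.imwrite("pics/"+n,im[:,:,::-1]);return im
E
python3 - <<'E'
from h import *
a=save("side","s0.png");b=save("top","t0.png")
Z=dict(oil=0,rack=0,spot_mark=0,jar_mid=.03,tin_mid=.03,mustard_mid=.03)
for c in("side","top"):
    print(c,ray(c,(320,200))[0])
    for t,z in Z.items():
        for d in nets.pinpoint(t,c): print(c,t,round(d["score"],2),np.round(d["centre"]),at(c,d["centre"],z))
s=r.get_state();print({k:np.round(v,3) for k,v in s.items() if k in("time_s","position","eef_rot","force","width")},r.grip_depth)
E
```

```text
side [ 0.40873083 -0.36300419  0.46242248]
side oil 0.82 [342. 315.] [ 0.5243 -0.0845  0.    ]
side oil 0.81 [298. 261.] [0.4907 0.0306 0.    ]
side oil 0.7 [275. 341.] [ 0.4265 -0.0941  0.    ]
side rack 0.65 [420. 249.] [ 0.6907 -0.007   0.    ]
side spot_mark 0.74 [419. 253.] [ 0.683  -0.0157  0.    ]
side spot_mark 0.36 [401. 204.] [0.7118 0.1047 0.    ]
side jar_mid 0.77 [401. 203.] [0.6938 0.0781 0.03  ]
side jar_mid 0.49 [255. 151.] [0.4792 0.3297 0.03  ]
side tin_mid 0.89 [444. 284.] [ 0.6707 -0.1005  0.03  ]
side mustard_mid 0.95 [256. 149.] [0.4808 0.335  0.03  ]
top [0.3784417  0.10593727 0.80261174]
top oil 0.8 [422. 284.] [ 0.4201 -0.0946  0.    ]
top oil 0.72 [413. 236.] [ 0.5158 -0.0851  0.    ]
top oil 0.57 [354. 256.] [0.4792 0.0361 0.    ]
top rack 0.81 [372. 159.] [ 0.6823 -0.013   0.    ]
top rack 0.16 [328. 150.] [0.707  0.0783 0.    ]
top spot_mark 0.7 [375. 165.] [ 0.6697 -0.0193  0.    ]
top jar_mid 0.96 [329. 152.] [0.6896 0.0771 0.03  ]
top tin_mid 0.71 [418. 159.] [ 0.6688 -0.1043  0.03  ]
top mustard_mid 0.71 [202. 261.] [0.4756 0.3291 0.03  ]
{'time_s': np.float64(0.7), 'position': array([0.153, 0.606, 0.231]), 'eef_rot': array([-0.388, -3.117,  0.   ]), 'force': array([ 0.172, -0.25 ,  0.194]), 'width': np.float64(0.085)} 0.0187
```

View pics/s0.png

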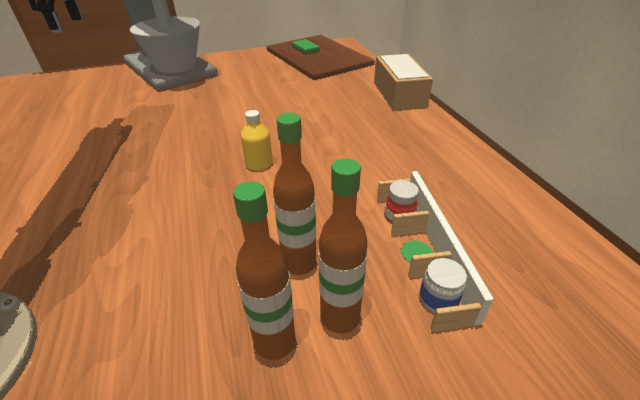

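View pics/t0.png

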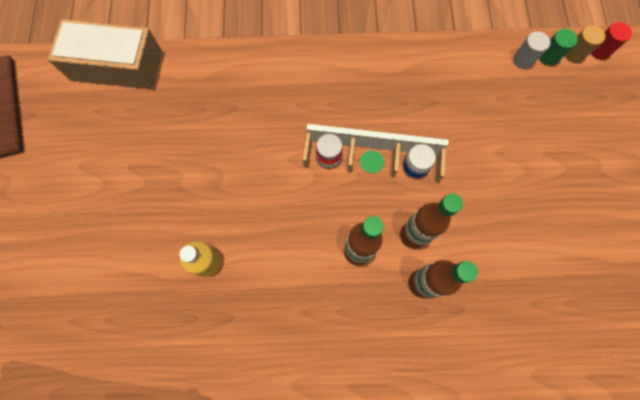

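Candidates for the oil (top view): (354,256), (413,236) and (422,284). The first has y≈+0.03 and the others about −0.09, so the first is farthest to the robot's left. I'll confirm it in an enlarged crop and refine the numbers.

Run:
```python
from h import *
t=cv2.imread("pics/t0.png");s=cv2.imread("pics/s0.png")
cv2.imwrite("pics/c0.png",np.hstack([cv2.resize(t[120:310,290:490],None,fx=2,fy=2.0),cv2.resize(s[100:290,220:420],None,fx=2,fy=2.0)]))
B={}
for n,im in(("top",t),("side",s)):
    h=cv2.cvtColor(im,cv2.COLOR_BGR2HSV);m=cv2.inRange(h,(50,120,50),(80,255,255))
    k,_,st,c=cv2.connectedComponentsWithStats(m)
    for i in range(1,k):
        if st[i,4]>80: print(n,st[i],c[i].round(1),"z0",at(n,c[i],0)[:2],"z.24",at(n,c[i],.24)[:2])
# rack yaw: white board top edge in the top view
print("board top ends",at("top",(307,126),.06),at("top",(448,142),.06))
for p in((0.485,.033,0),(0.485,.033,.255)): print(proj("top",np.array(p)),proj("side",np.array(p)))
```

```text
top [541  29  37  36 690] [559.6  45.9] z0 [ 0.9446 -0.4639] z.24 [ 0.7753 -0.2935]
top [361 151  22  21 363] [371.5 161.2] z0 [ 0.6777 -0.0125] z.24 [0.5882 0.0229]
top [439 194  23  21 348] [450.2 204.3] z0 [ 0.5782 -0.168 ] z.24 [ 0.5185 -0.0861]
top [363 217  20  21 308] [372.  227.3] z0 [ 0.5356 -0.004 ] z.24 [0.4886 0.0289]
top [452 262  25  20 385] [464.3 271.8] z0 [ 0.4403 -0.1796] z.24 [ 0.4218 -0.0942]
side [293  39  25  11 142] [305.2  44.3] z0 [0.7961 1.057 ] z.24 [0.5951 0.32  ]
side [277 113  23  12 206] [288.1 118.5] z0 [0.5923 0.504 ] z.24 [0.497 0.054]
side [332 159  28  17 369] [345.6 166.7] z0 [0.6568 0.2533] z.24 [ 0.5281 -0.0666]
side [234 182  31  20 472] [248.7 191.3] z0 [0.4453 0.2347] z.24 [ 0.4263 -0.0755]
side [401 241  31  20 353] [414.1 249.1] z0 [ 0.6807 -0.0049] z.24 [ 0.5395 -0.1908]
board top ends [0.7348 0.1206 0.06  ] [ 0.6907 -0.1581  0.06  ]
[355.2 252.9] [293.8 260.6]
[370.6 227.9] [281.6 116.6]
```

View pics/c0.png

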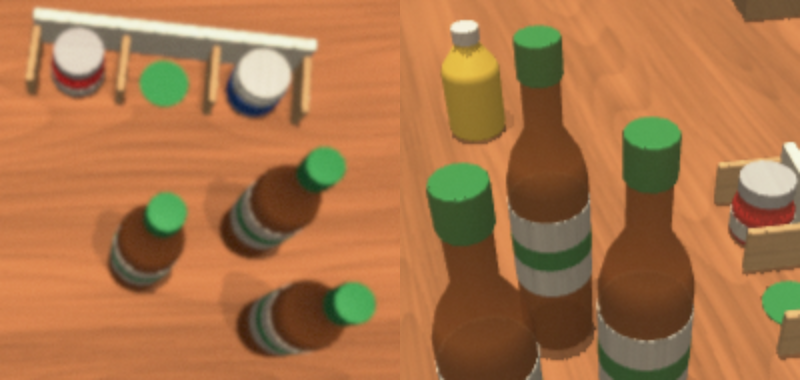

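The crop shows the left bottle standing alone at about (354,256) in the top view, and the two look-alikes are to the right of it. It is the oil, at about (0.486, 0.031). The mark is at about (0.677, −0.012) and the rack yaw is about −0.157. I'll push with the back of the open leading finger, since with the gripper down only that sticks out past the body. First I go to the left of the bottle.

{"fn": "carry_out", "kwargs": {
  "plan": [-0.024,-0.023,0,0.12,-0.048,-0.047,0,0.24,-0.071,-0.07,0,0.36,-0.095,-0.094,0,0.48,-0.119,-0.117,0,0.6,-0.142,-0.14,0,0.72,-0.166,-0.164,0,0.84,-0.19,-0.187,0,0.96],
  "fingers": 1
}}

```text
time_s: 1.37
position: [0.2921, 0.3765, 0.2315]
eef_rot: [-1.791, -2.58, -0.001]
force: [1.0, 0.1, 0.2]
width: 0.0857
grip_force: 0.0
```

```bash
cat >> h.py <<'E'
from scipy.spatial.transform import Rotation as R
def go(x,y,z,yawdeg):
    "tool shift + turn from the present pose to a world pose; yaw = heading of tool y"
    s=r.get_state();p=np.array(s["position"]);M=R.from_rotvec(s["eef_rot"]).as_matrix()
    yaw=np.degrees(np.arctan2(M[1,1],M[0,1]));t=-np.radians((yawdeg-yaw+180)%360-180)
    print("t",round(s["time_s"],2),"pos",p.round(4),"yaw",yaw.round(1),"F",np.round(s["force"],1),"tilt",M[2,2].round(4))
    print(" -> shift",(M.T@(np.array([x,y,z])-p)).round(4),"turn",round(t,3))
E
python3 -c "
from h import *
go(.43,.15,.231,-38)"
```

```text
t 1.37 pos [0.2921 0.3765 0.2315] yaw 20.5 F [1.  0.1 0.2] tilt -1.0
 -> shift [-0.2604  0.05    0.0004] turn 1.02
```

{"fn": "carry_out", "kwargs": {
  "plan": [-0.032,0.006,0,0.125,-0.065,0.013,0,0.25,-0.098,0.019,0,0.375,-0.13,0.025,0,0.5,-0.163,0.031,0,0.625,-0.195,0.038,0,0.75,-0.228,0.044,0,0.875,-0.26,0.05,0,1.0]
}}

```text
time_s: 2.03
position: [0.4314, 0.1511, 0.2317]
eef_rot: [-2.809, -1.405, -0.001]
force: [-0.3, 0.2, 0.0]
width: 0.0852
grip_force: 0.0
```

```bash
python3 -c "
from h import *
go(.43,.15,.003,-38)
save('side','s1.png')"
```

```text
t 2.03 pos [0.4314 0.1511 0.2317] yaw -36.9 F [-0.3  0.2  0. ] tilt -1.0
 -> shift [-0.0019 -0.0004  0.2287] turn 0.02
```

View pics/s1.png

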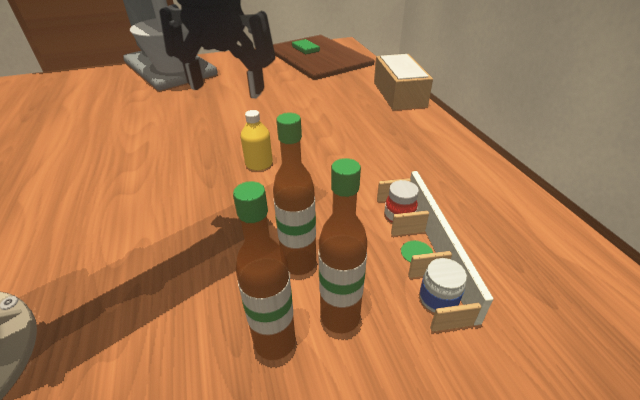

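The gripper shows at around (215,50), with its fingers pointing down. The knuckles look wider than the tips, so I take an enlarged crop to learn the height of the contact.

Run:
```python
from h import *
im=cv2.imread("pics/s1.png")[0:110,140:300]
cv2.imwrite("pics/c1.png",cv2.resize(im,None,fx=5,fy=5,interpolation=cv2.INTER_CUBIC))
s=r.get_state();p=np.array(s["position"]);M=R.from_rotvec(s["eef_rot"]).as_matrix()
for y in(-.07,-.057,-.0425,0,.0425,.057,.07):
  print(y,[((proj("side",p+M@np.array([0,y,-z]))-[140,0])*5).round() for z in(.013,.033,.053,.073,.093)])
```

```text
-0.07 [array([225., 430.]), array([208., 360.]), array([189., 288.]), array([169., 211.]), array([148., 130.])]
-0.057 [array([263., 436.]), array([247., 366.]), array([229., 293.]), array([210., 216.]), array([190., 135.])]
-0.0425 [array([307., 442.]), array([292., 372.]), array([274., 299.]), array([257., 222.]), array([238., 140.])]
0 [array([439., 462.]), array([426., 392.]), array([412., 317.]), array([398., 238.]), array([383., 155.])]
0.0425 [array([576., 484.]), array([567., 412.]), array([557., 336.]), array([546., 256.]), array([535., 170.])]
0.057 [array([625., 491.]), array([616., 418.]), array([608., 342.]), array([598., 262.]), array([589., 176.])]
0.07 [array([669., 498.]), array([662., 425.]), array([654., 348.]), array([646., 267.]), array([638., 181.])]
```

View pics/c1.png

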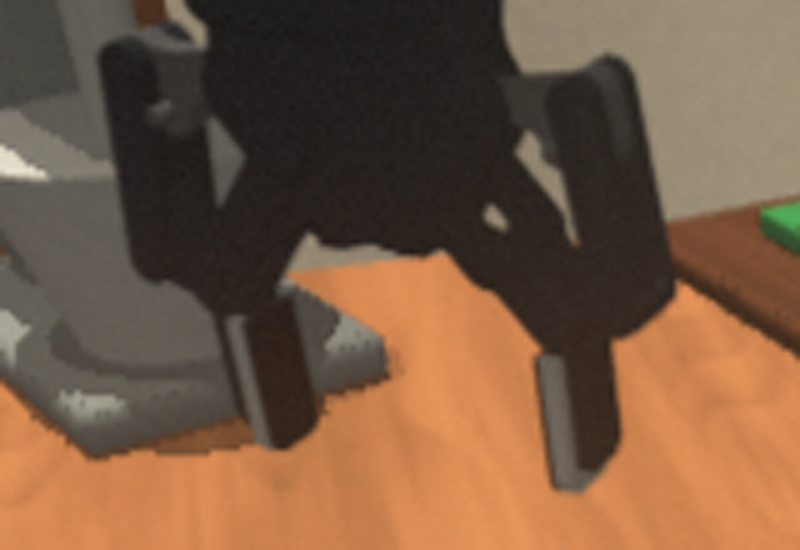

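Run:
```python
from h import *
s=r.get_state();p=np.array(s["position"]);M=R.from_rotvec(s["eef_rot"]).as_matrix()
for x in(-.011,.011):
 for y in(.0425,.05,.057,.065,.075):
  print(x,y,[tuple(((proj("side",p+M@np.array([x,y,-z]))-[140,0])*5).round().astype(int)) for z in(.0,.013,.033,.053,.073,.093,.113)])
```

```text
-0.011 0.0425 [(np.int64(564), np.int64(546)), (np.int64(557), np.int64(501)), (np.int64(547), np.int64(428)), (np.int64(536), np.int64(351)), (np.int64(524), np.int64(270)), (np.int64(512), np.int64(184)), (np.int64(500), np.int64(93))]
-0.011 0.05 [(np.int64(588), np.int64(550)), (np.int64(582), np.int64(505)), (np.int64(573), np.int64(432)), (np.int64(562), np.int64(354)), (np.int64(552), np.int64(274)), (np.int64(540), np.int64(187)), (np.int64(528), np.int64(96))]
-0.011 0.057 [(np.int64(612), np.int64(554)), (np.int64(606), np.int64(508)), (np.int64(597), np.int64(436)), (np.int64(588), np.int64(358)), (np.int64(578), np.int64(276)), (np.int64(567), np.int64(190)), (np.int64(556), np.int64(98))]
-0.011 0.065 [(np.int64(638), np.int64(558)), (np.int64(634), np.int64(513)), (np.int64(626), np.int64(440)), (np.int64(616), np.int64(362)), (np.int64(608), np.int64(280)), (np.int64(598), np.int64(193)), (np.int64(587), np.int64(101))]
-0.011 0.075 [(np.int64(673), np.int64(564)), (np.int64(668), np.int64(518)), (np.int64(661), np.int64(444)), (np.int64(653), np.int64(366)), (np.int64
[... 566 characters left out ...]
.057 [(np.int64(648), np.int64(519)), (np.int64(644), np.int64(474)), (np.int64(636), np.int64(402)), (np.int64(628), np.int64(327)), (np.int64(619), np.int64(247)), (np.int64(609), np.int64(163)), (np.int64(600), np.int64(74))]
0.011 0.065 [(np.int64(674), np.int64(524)), (np.int64(670), np.int64(478)), (np.int64(663), np.int64(406)), (np.int64(656), np.int64(330)), (np.int64(648), np.int64(250)), (np.int64(639), np.int64(166)), (np.int64(631), np.int64(76))]
0.011 0.075 [(np.int64(708), np.int64(528)), (np.int64(704), np.int64(484)), (np.int64(698), np.int64(412)), (np.int64(691), np.int64(335)), (np.int64(684), np.int64(254)), (np.int64(676), np.int64(170)), (np.int64(669), np.int64(80))]
```

The tips' backs stand at y≈50 mm. The knuckles stand out to about 72 mm, roughly 60 mm above the TCP. So I push with the TCP as low as possible, slowly, and check the tilt. Now I go down beside the bottle and test the reach inward.

{"fn": "carry_out", "kwargs": {
  "plan": [0,0,0.04,0.02,0,0,0.08,0.02,0,0,0.12,0.02,0,0,0.16,0.02,0,0,0.19,0.02,0,0,0.21,0.02,0,0,0.22,0.02,0,0,0.226,0.02]
}}

```text
time_s: 2.75
position: [0.43, 0.1526, 0.0042]
eef_rot: [2.819, 1.387, -0.003]
force: [-0.3, -0.6, 0.4]
width: 0.0855
grip_force: 0.0
```

```bash
python3 -c "
from h import *
go(.39,.13,-.008,-38);print(np.round(r.get_state()['q'],3))"
```

```text
t 2.75 pos [0.43   0.1526 0.0042] yaw -37.6 F [-0.3 -0.6  0.4] tilt -1.0
 -> shift [-0.0423 -0.0179  0.0123] turn 0.007
[-0.852  0.311  0.502  2.085 -0.208  0.794 -0.88 ]
```

{"fn": "carry_out", "kwargs": {
  "plan": [-0.01,-0.005,0.003,0,-0.021,-0.009,0.006,0,-0.032,-0.014,0.009,0,-0.042,-0.018,0.011,0,-0.042,-0.018,0.011,0,-0.042,-0.018,0.011,0]
}}

```text
time_s: 3.25
position: [0.3916, 0.1311, -0.0046]
eef_rot: [-2.819, -1.386, -0.004]
force: [0.6, 0.0, 0.3]
width: 0.0857
grip_force: 0.0
```

```bash
python3 -c "
from h import *
go(.38,.11,-.008,-30);print(np.round(r.get_state()['q'],3))"
```

```text
t 3.25 pos [ 0.3916  0.1311 -0.0046] yaw -37.6 F [0.6 0.  0.3] tilt -1.0
 -> shift [-0.0239  0.0037  0.0033] turn -0.133
[-0.867  0.241  0.514  2.2   -0.177  0.736 -0.89 ]
```

It reaches a radius of 0.41 with joint 4 still in range. So I try to get straight behind the bottle, heading about −15°.

{"fn": "carry_out", "kwargs": {
  "plan": [-0.011,0.004,0.001,-0.08,-0.022,0.009,0.002,-0.16,-0.033,0.015,0.003,-0.24,-0.044,0.021,0.004,-0.32,-0.055,0.027,0.004,-0.39,-0.066,0.033,0.004,-0.39,-0.066,0.033,0.004,-0.39]
}}

```text
time_s: 3.83
position: [0.3777, 0.0566, -0.0089]
eef_rot: [2.499, 1.903, 0.002]
force: [-0.7, -0.4, -0.0]
width: 0.0852
grip_force: 0.0
```

```bash
python3 -c "
from h import *
go(.385,.058,-.009,-15);print(np.round(r.get_state()['q'],3))
save('side','s2.png')
print([(round(d['score'],2),at('side',d['centre'],0)[:2]) for d in nets.pinpoint('oil','side')])"
```

```text
t 3.83 pos [ 0.3777  0.0566 -0.0089] yaw -15.4 F [-0.7 -0.4 -0. ] tilt -1.0
 -> shift [0.0033 0.0066 0.0001] turn -0.008
[-0.696  0.185  0.5    2.275 -0.136  0.706 -0.369]
[(0.93, array([ 0.4238, -0.0928])), (0.83, array([ 0.5212, -0.0811])), (0.66, array([0.4945, 0.0243]))]
```

View pics/s2.png

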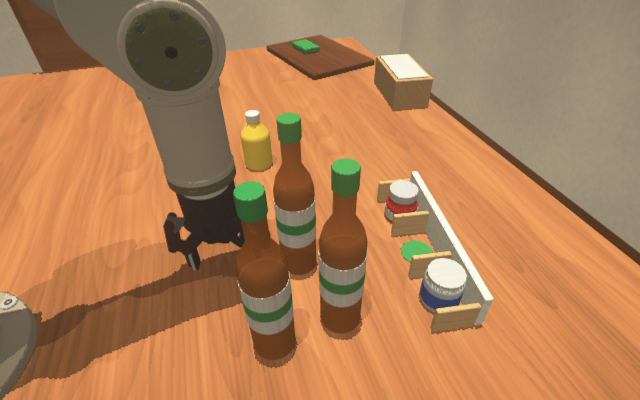

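The arm is now straight behind the oil bottle: gripper at about (205,220), target bottle at (297,270). I align to the mark's bearing (−13°), go 2 mm lower, and feel forward in small steps.

{"fn": "carry_out", "kwargs": {
  "plan": [-0.002,0.002,0.002,-0.042,-0.001,0.005,0.002,-0.042,-0.001,0.008,0.002,-0.042,-0.001,0.011,0.002,-0.042,-0.001,0.014,0.002,-0.042,-0.001,0.017,0.002,-0.042,-0.001,0.019,0.002,-0.042,-0.001,0.021,0.002,-0.042]
}}

```text
time_s: 4.6
position: [0.3957, 0.0519, -0.0119]
eef_rot: [-2.455, -1.957, 0.003]
force: [-6.9, 1.4, 4.1]
width: 0.0855
grip_force: 3.2
```

```bash
cat >> h.py <<'E'
def look(px0=None):
    "cap (z~.25) by colour in both views near the given guess, foot by network; tilt shows as disagreement"
    s=r.get_state();p=np.array(s["position"]);M=R.from_rotvec(s["eef_rot"]).as_matrix();out=[]
    for n in("top","side"):
        im=vision.read_camera(n);h=cv2.cvtColor(im,cv2.COLOR_RGB2HSV)
        k,_,st,c=cv2.connectedComponentsWithStats(cv2.inRange(h,(50,120,50),(80,255,255)))
        out.append([c[i].round(1).tolist()+at(n,c[i],.25)[:2].tolist() for i in range(1,k) if st[i,4]>80])
        print(n,[o for o in out[-1] if n=="side" or .45<o[2]<.72])
        print("  foot",[(round(d["score"],2),at(n,d["centre"],0)[:2].tolist()) for d in nets.pinpoint("oil",n)])
    print("t",round(s["time_s"],2),"pos",p.round(4),"yaw",np.degrees(np.arctan2(M[1,1],M[0,1])).round(1),"F",np.round(s["force"],1),"Mo",np.round(s["moment"],2))
E
python3 -c "
from h import *
look()"
```

```text
top [[371.5, 161.5, 0.5842, 0.0245], [450.1, 204.4, 0.5159, -0.0826], [373.0, 223.5, 0.4921, 0.0285]]
  foot [(0.95, [0.419, -0.0995]), (0.81, [0.4836, 0.0319]), (0.67, [0.5163, -0.0892]), (0.2, [0.4774, 0.3377])]
side [[305.1, 44.2, 0.5866, 0.2897], [293.1, 118.4, 0.4988, 0.0336], [345.7, 166.5, 0.5229, -0.0797], [248.7, 196.0, 0.4245, -0.0952], [414.2, 249.2, 0.5337, -0.1986]]
  foot [(0.98, [0.4935, 0.0268]), (0.81, [0.5184, -0.0883]), (0.81, [0.4271, -0.0902])]
t 4.6 pos [ 0.3957  0.0519 -0.0119] yaw -12.9 F [-6.9  1.4  4.1] Mo [ 0.23  0.64 -0.01]
```

```bash
cat >> h.py <<'E'
def shift(n,old,box,pad=14):
    "subpixel shift of a patch (x0,y0,x1,y1) between the old picture and now"
    x0,y0,x1,y1=box;new=cv2.cvtColor(vision.read_camera(n),cv2.COLOR_RGB2BGR)
    m=cv2.matchTemplate(new[y0-pad:y1+pad,x0-pad:x1+pad],old[y0:y1,x0:x1],cv2.TM_CCOEFF_NORMED)
    _,v,_,(i,j)=cv2.minMaxLoc(m);f=lambda a,b,c:(a-c)/(2*(a-2*b+c))
    i2=i+f(*m[j,i-1:i+2]) if 0<i<m.shape[1]-1 else i;j2=j+f(*m[j-1:j+2,i]) if 0<j<m.shape[0]-1 else j
    return np.round([i2-pad,j2-pad,v],2)
E
python3 - <<'E'
from h import *
s=cv2.imread("pics/s0.png");t=cv2.imread("pics/t0.png")
print("side cap",shift("side",s,(273,110,305,145)),"label",shift("side",s,(277,200,314,245)),"foot",shift("side",s,(285,250,316,282)))
print("top cap",shift("top",t,(358,212,388,243)),"label",shift("top",t,(342,238,372,268)))
a=np.array([.487,.030,0]);
for z in(.25,.09,.0): print(z,[proj(c,a+[.0055,-.0013,z])-proj(c,a+[0,0,z]) for c in("side","top")])
E
```

```text
side cap [ 4.96 -0.05  0.99] label [ 4.76 -0.16  0.91] foot [0.19 0.33 0.92]
top cap [ 1.18 -4.33  0.99] label [-0.32 -5.67  0.58]
0.25 [array([ 4.8, -0.2]), array([ 0.7, -3.9])]
0.09 [array([ 3.9, -0.2]), array([ 0.6, -3.1])]
0.0 [array([ 3.5, -0.2]), array([ 0.4, -2.8])]
```

Run:
```python
from h import *
s=cv2.imread("pics/s0.png");n=cv2.cvtColor(vision.read_camera("side"),cv2.COLOR_RGB2BGR)
print("neck",shift("side",s,(278,146,304,180)),"lower",shift("side",s,(278,222,314,262)))
cv2.imwrite("pics/c2.png",np.hstack([cv2.resize(i[100:290,255:335],None,fx=3.1,fy=3.1,interpolation=cv2.INTER_CUBIC) for i in(s,n)]))
```

```text
neck [ 5.39 -0.73  0.96] lower [ 4.6  -0.09  0.95]
```

View pics/c2.png

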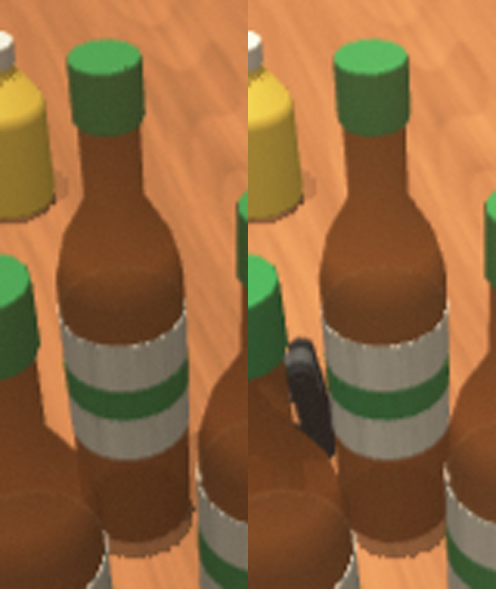

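Before and after show the bottle upright and shifted about 5 px, label and lower body alike, with the knuckle against it. So it slides without tipping, and I push on gently.

{"fn": "carry_out", "kwargs": {
  "plan": [0,0.003,0,0,0,0.006,0,0,0,0.009,0,0,0,0.012,0,0,0,0.015,0,0,0,0.018,0,0,0,0.021,0,0,0,0.024,0,0]
}}

```text
time_s: 5.87
position: [0.4198, 0.0461, -0.0118]
eef_rot: [-2.457, -1.958, 0.001]
force: [-5.2, 1.2, 3.0]
width: 0.0853
grip_force: 2.4
```

```bash
python3 -c "
from h import *
look()"
```

```text
top [[371.6, 161.4, 0.5843, 0.0243], [450.3, 204.3, 0.516, -0.0827], [376.3, 206.2, 0.5168, 0.0221]]
  foot [(0.81, [0.5146, 0.0211]), (0.8, [0.5178, -0.0885])]
side [[305.0, 44.3, 0.5862, 0.2893], [315.5, 117.6, 0.5246, 0.027], [345.6, 166.6, 0.5227, -0.0798], [248.6, 191.9, 0.4253, -0.0892], [414.1, 249.2, 0.5336, -0.1986]]
  foot [(0.89, [0.4253, -0.0955]), (0.81, [0.5213, -0.0817]), (0.68, [0.5215, 0.0224])]
t 5.87 pos [ 0.4198  0.0461 -0.0118] yaw -12.9 F [-5.2  1.2  3. ] Mo [ 0.19  0.57 -0.02]
```

{"fn": "carry_out", "kwargs": {
  "plan": [0,0.004,0,0,0,0.008,0,0,0,0.012,0,0,0.001,0.016,0,0,0.001,0.02,0,0,0.001,0.024,0,0,0.001,0.028,0,0,0.001,0.032,0,0]
}}

```text
time_s: 6.73
position: [0.4512, 0.04, -0.0118]
eef_rot: [-2.456, -1.958, 0.001]
force: [-5.5, 1.0, 2.9]
width: 0.0852
grip_force: 2.1
```

{"fn": "carry_out", "kwargs": {
  "plan": [0,0.004,0,0,0,0.008,0,0,0,0.012,0,0,0.001,0.016,0,0,0.001,0.02,0,0,0.001,0.024,0,0,0.001,0.028,0,0,0.001,0.032,0,0]
}}

```text
time_s: 7.4
position: [0.4826, 0.0338, -0.0118]
eef_rot: [-2.456, -1.958, 0.001]
force: [-4.6, 0.2, 3.4]
width: 0.0852
grip_force: 1.9
```

```bash
python3 -c "
from h import *
look()"
```

```text
top [[376.5, 162.1, 0.5828, 0.0173], [450.5, 204.2, 0.5161, -0.0831]]
  foot []
side [[369.5, 114.0, 0.589, 0.0146], [345.6, 166.6, 0.5228, -0.0797], [248.3, 194.8, 0.4244, -0.0933], [414.1, 249.2, 0.5336, -0.1986]]
  foot [(0.91, [0.5207, -0.0821]), (0.83, [0.5863, 0.0041])]
t 7.4 pos [ 0.4826  0.0338 -0.0118] yaw -12.9 F [-4.6  0.2  3.4] Mo [ 0.15  0.6  -0.02]
```

{"fn": "carry_out", "kwargs": {
  "plan": [0,0.004,0,0,0,0.008,0,0,0,0.012,0,0,0,0.016,0,0,0,0.02,0,0,0,0.024,0,0,0,0.028,0,0,0,0.032,0,0]
}}

```text
time_s: 8.27
position: [0.5136, 0.0268, -0.0118]
eef_rot: [-2.456, -1.958, 0.001]
force: [-4.4, 1.0, 4.0]
width: 0.0856
grip_force: 2.1
```

{"fn": "carry_out", "kwargs": {
  "plan": [0,0.004,0,0,0,0.008,0,0,0,0.012,0,0,0,0.016,0,0,0,0.02,0,0,0,0.024,0,0,0,0.028,0,0,0,0.03,0,0]
}}

```text
time_s: 8.93
position: [0.5432, 0.0201, -0.0117]
eef_rot: [-2.456, -1.958, 0.001]
force: [-5.3, 0.3, 2.1]
width: 0.0854
grip_force: 2.2
```

```bash
python3 -c "
from h import *
look();t=save('top','t3.png');s=save('side','s3.png')
cv2.imwrite('pics/c3.png',np.hstack([cv2.resize(i[:,:,::-1],None,fx=3,fy=3) for i in(t[110:290,300:430],s[100:280,340:470])]))"
```

```text
top [[389.1, 120.7, 0.6481, -0.0063], [452.8, 203.2, 0.5175, -0.0865]]
  foot []
side [[420.2, 111.2, 0.65, 0.0013], [345.5, 166.8, 0.5226, -0.08], [248.6, 191.2, 0.4255, -0.0882], [420.8, 248.4, 0.5388, -0.1995]]
  foot [(0.98, [0.4265, -0.0953]), (0.64, [0.5222, -0.0907]), (0.63, [0.6415, -0.0073])]
t 8.93 pos [ 0.5432  0.0201 -0.0117] yaw -12.9 F [-5.3  0.3  2.1] Mo [ 0.14  0.57 -0.02]
```

View pics/c3.png

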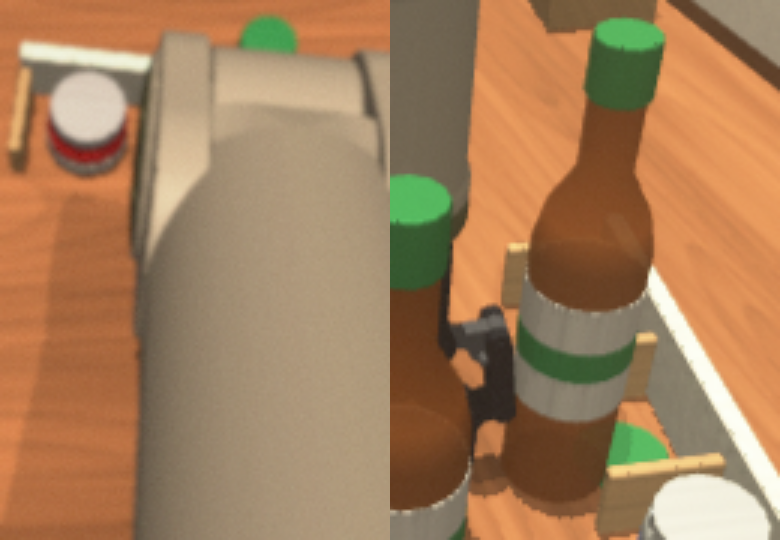

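The bottle is upright at the bay mouth, about 37 mm short of the mark (disc visible at crop (635,440)), and centred between the dividers. Now the last stretch.

{"fn": "carry_out", "kwargs": {
  "plan": [0,0.004,0,0,0,0.008,0,0,0,0.012,0,0,0,0.016,0,0,0,0.02,0,0,0,0.024,0,0,0,0.027,0,0,0,0.029,0,0]
}}

```text
time_s: 9.9
position: [0.5717, 0.0135, -0.0116]
eef_rot: [-2.457, -1.958, 0.0]
force: [-4.6, 0.5, 2.5]
width: 0.0854
grip_force: 2.1
```

{"fn": "carry_out", "kwargs": {
  "plan": [0,0.001,0,0,0,0.002,0,0,0,0.003,0,0,0,0.004,0,0,0,0.005,0,0]
}}

```text
time_s: 10.32
position: [0.5762, 0.0125, -0.0117]
eef_rot: [-2.456, -1.958, 0.0]
force: [-5.4, 1.0, 3.1]
width: 0.085
grip_force: 2.1
```

```bash
python3 -c "
from h import *
look()"
```

```text
top [[457.0, 201.5, 0.5197, -0.0927]]
  foot []
side [[447.9, 109.7, 0.6839, -0.006], [345.6, 166.7, 0.5227, -0.0798], [248.6, 191.0, 0.4255, -0.0879]]
  foot [(0.98, [0.423, -0.0955]), (0.65, [0.5231, -0.0848])]
t 10.32 pos [ 0.5762  0.0125 -0.0117] yaw -12.9 F [-5.4  1.   3.1] Mo [0.15 0.66 0.01]
```

{"fn": "carry_out", "kwargs": {
  "plan": [0,0.001,0,0,0,0.002,0,0,0,0.003,0,0,0,0.004,0,0]
}}

```text
time_s: 10.85
position: [0.5802, 0.0116, -0.0117]
eef_rot: [-2.457, -1.958, 0.0]
force: [-6.4, 1.3, 3.3]
width: 0.0853
grip_force: 2.1
```

{"fn": "carry_out", "kwargs": {
  "plan": [0,0.001,0,0,0,0.002,0,0]
}}

```text
time_s: 11.02
position: [0.5821, 0.0111, -0.0117]
eef_rot: [-2.457, -1.958, 0.0]
force: [-5.4, 0.8, 2.1]
width: 0.0853
grip_force: 2.1
```

{"fn": "carry_out", "kwargs": {
  "plan": [0,0.001,0,0,0,0.002,0,0]
}}

```text
time_s: 11.18
position: [0.5825, 0.011, -0.0121]
eef_rot: [-2.454, -1.957, 0.004]
force: [-16.7, 1.8, 10.7]
width: 0.0854
grip_force: 5.9
```

{"fn": "carry_out", "kwargs": {
  "plan": [0,0.001,0,0,0,0.001,0,0]
}}

```text
time_s: 11.35
position: [0.5823, 0.0111, -0.0124]
eef_rot: [-2.453, -1.956, 0.006]
force: [-15.5, 3.4, 7.9]
width: 0.085
grip_force: 5.8
```

```bash
python3 -c "
from h import *
look();s=save('side','s4.png')
cv2.imwrite('pics/c4.png',cv2.resize(s[90:330,330:500][:,:,::-1],None,fx=2.5,fy=2.5))"
```

```text
top []
  foot []
side [[302.5, 44.3, 0.5822, 0.2907], [451.9, 109.8, 0.6884, -0.0077], [345.7, 166.7, 0.5228, -0.0798], [248.5, 191.0, 0.4255, -0.0879]]
  foot [(0.73, [0.5219, -0.0889]), (0.64, [0.6889, -0.0097]), (0.55, [0.4233, -0.0953])]
t 11.35 pos [ 0.5823  0.0111 -0.0124] yaw -12.9 F [-15.5   3.4   7.9] Mo [ 0.42  1.9  -0.11]
```

View pics/c4.png

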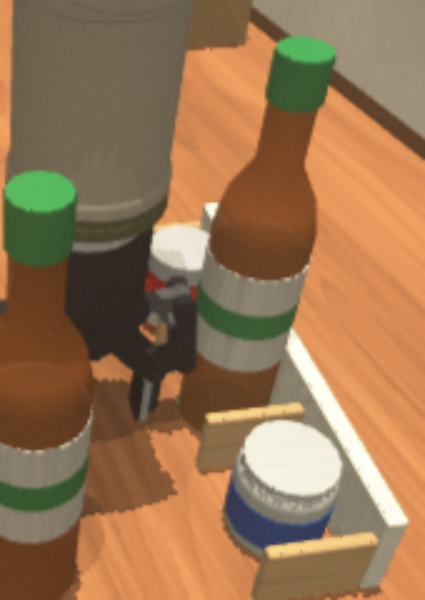

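The force jumped from 5 to 17 N and the motion stopped at TCP x≈0.582. The bottle (crop (250,300)) stands upright against the white board between the dividers, so it is home. Now I back off straight along the tool, slowly at first.

{"fn": "carry_out", "kwargs": {
  "plan": [0,-0.002,0,0,0,-0.004,0,0,0,-0.008,0,0,0,-0.016,0,0,0,-0.03,0,0,0,-0.05,0,0,0,-0.075,0,0,0,-0.1,0,0]
}}

```text
time_s: 12.27
position: [0.4868, 0.0327, -0.0117]
eef_rot: [2.457, 1.957, 0.001]
force: [0.4, 0.8, 0.7]
width: 0.0853
grip_force: 0.0
```

{"fn": "carry_out", "kwargs": {
  "plan": [0.02,-0.02,0,0,0.05,-0.03,-0.02,0,0.08,-0.03,-0.05,0,0.11,-0.03,-0.09,0,0.14,-0.03,-0.12,0,0.16,-0.03,-0.15,0,0.16,-0.03,-0.18,0,0.16,-0.03,-0.18,0]
}}

```text
time_s: 12.93
position: [0.4972, 0.1988, 0.1751]
eef_rot: [2.452, 1.961, 0.018]
force: [1.3, -1.2, 0.3]
width: 0.0856
grip_force: 0.0
```

Run:
```python
from h import *
look();t=save('top','t5.png')
for n,z in(("spot_mark",0),("jar_mid",.03),("tin_mid",.03),("mustard_mid",.03)):
    print(n,[(round(d["score"],2),at("top",d["centre"],z)[:2].tolist()) for d in nets.pinpoint(n,"top")][:2])
cv2.imwrite('pics/c5.png',np.hstack([cv2.resize(i[:,:,::-1],None,fx=2.6,fy=2.6) for i in(t[90:310,300:450],vision.read_camera("side")[90:310,340:490])]))
```

```text
top [[391.8, 103.9, 0.6758, -0.0125], [450.2, 204.2, 0.516, -0.0827]]
  foot [(0.59, [0.5212, -0.0838]), (0.56, [0.418, -0.0906])]
side [[451.0, 109.8, 0.6873, -0.0075], [345.5, 166.6, 0.5227, -0.0797], [248.5, 197.5, 0.4239, -0.0971]]
  foot [(0.97, [0.422, -0.0955]), (0.92, [0.6791, -0.0162]), (0.9, [0.5208, -0.0825])]
t 12.93 pos [0.4972 0.1988 0.1751] yaw -12.7 F [ 1.3 -1.2  0.3] Mo [-0.09 -0.06 -0.01]
spot_mark []
jar_mid [(0.92, [0.6974, 0.0741])]
tin_mid []
mustard_mid []
```

View pics/c5.png

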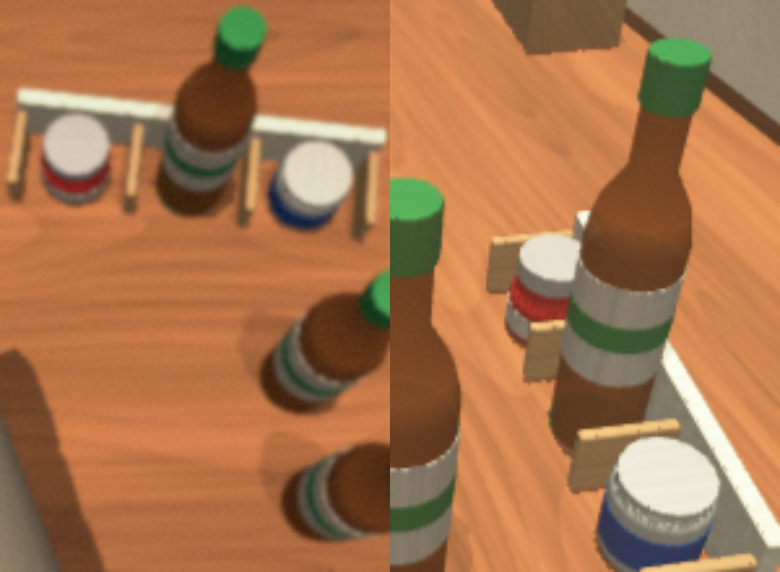

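The oil stands upright in the middle bay against the board, with cap and foot both at about (0.677, −0.013), on the mark. The jar, tin and look-alikes are unmoved and the arm is clear, so I hand in.

```bash
python3 -c "
from h import *
print(order.job_done())"
```

```text
the job is handed in; nothing more can be done
None
```

I pushed the oil bottle upright into the marked bay until it met the back board, backed the arm clear, and handed the job in at about 13 s; no verdict came back. The jar, tin and look-alike bottles look unmoved. I did not locate the mustard bottle again at the end, but the arm never came close to it. The gripper's knuckles kept the push to about 50 mm up, above the 40 mm guide, yet I saw no tipping.

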